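# Weights back in their case

### The job

The balance check is done: put the four steel weights back in their open wooden case, standing upright in its row of wells in order of size, the largest weight in the widest well down to the smallest in the narrowest. Set each one down gently on the felt, do not drop it or tip it over, and leave the bottle and the timer where they stand.

Things in the scene. Friction and masses are not known exactly. Their poses are not given: they have to be found in the camera images.
- weight_500: the largest of the four loose polished steel balance weights (500 g): an upright round body 40 mm across and 46 mm high, above it a narrow neck and a round grip knob 22 mm across from 52 to 66 mm above the underside. Origin: centre of the underside; z up along its axis.
- weight_200: the second largest of the four loose polished steel balance weights (200 g): an upright round body 30.5 mm across and 31 mm high, above it a narrow neck and a round grip knob 17 mm across from 36 to 47 mm above the underside. Origin: centre of the underside; z up along its axis.
- weight_100: the third largest of the four loose polished steel balance weights (100 g): an upright round body 22 mm across and 28.5 mm high, above it a narrow neck and a round grip knob 14 mm across from 32 to 41 mm above the underside. Origin: centre of the underside; z up along its axis.
- weight_50: the smallest of the four loose polished steel balance weights (50 g): an upright round body 17 mm across and 23.5 mm high, above it a narrow neck and a round grip knob 11.4 mm across from 26.5 to 34 mm above the underside. Origin: centre of the underside; z up along its axis.
- well_500: the widest of four round wells in a row in the top of the fixed wooden weight case, for the largest weight: 48.5 mm across, 14 mm deep from the case top to its floor, a blue felt pad 2 mm thick; 3 mm bevelled mouth. Origin: centre of the pad's underside, 2 mm below the felt surface; z up, x along the row towards the narrow end.
- well_200: the second widest of four round wells in a row in the top of the fixed wooden weight case, for the second largest weight: 39 mm across, 14 mm deep from the case top to its floor, a blue felt pad 2 mm thick; 3 mm bevelled mouth. Origin: centre of the pad's underside, 2 mm below the felt surface; z up, x along the row towards the narrow end.
- well_100: the third widest of four round wells in a row in the top of the fixed wooden weight case, for the third largest weight: 30 mm across, 10 mm deep from the case top to its floor, a blue felt pad 2 mm thick; 3 mm bevelled mouth. Origin: centre of the pad's underside, 2 mm below the felt surface; z up, x along the row towards the narrow end.
- well_50: the narrowest of four round wells in a row in the top of the fixed wooden weight case, for the smallest weight: 26 mm across, 10 mm deep from the case top to its floor, a blue felt pad 2 mm thick; 3 mm bevelled mouth. Origin: centre of the pad's underside, 2 mm below the felt surface; z up, x along the row towards the narrow end. The case is 211 x 91 mm, its top 28 mm above the worktop.
- bottle: bystander: loose capped sample bottle, 56 mm across and 97 mm tall. Origin: centre of the underside.
- timer: bystander: small white bench timer with a display, about 56 x 65 mm and 60 mm tall, loose. Origin: centre of the underside.
There are look-alikes about, which are no part of the job. What is shaped like the weight_200 but purple is not meant.

How it is judged:
By the outcome, as a careful person would: the job done as asked, in the order asked, and still so for the second after the job is handed in, with the robot touching nothing.
It also fails if it takes over 96 s, if anything falls off the work surface, if the arm or the gripper's body presses on something with over 40 N, if the wrist force passes 120 N, or if a joint passes its speed limit or range.

### The arm

A 6-joint arm with a two-finger parallel gripper is mounted at the origin on a cart in front of the work surface, level with it; the furniture and walls round the work are solid. World frame = base frame: x ahead of the robot, y to its left, z up, the work surface at z = 0. Lengths are in m, angles in rad, forces in N, time in s.
With the tool pointing down it reaches from about 0.425 to 0.95 m from the base axis. Payload 3.5 kg.
Tool frame: the origin (TCP) lies at the very end of the fingers, on their centre line; the grasp point (between the pads) lies 19 mm behind it; z points along the fingers, y is the line along which they close (so a half turn about z gives the same grasp; the last joint's range is limited). The gripper opens to 85 mm and grips with 20 to 120 N. Pads are 22 mm wide; open, the fingers measure 114 mm over their backs; the gripper's body (76 mm by 85 mm) begins 54 mm behind the grasp point. The pads swing forward as they close: fully open they stand 13 mm farther back than shut.
Start: joints at [1.027, 0.286, 1.577, -0, 1.279, -0.15], TCP at [0.259, 0.623, 0.231] pointing down, gripper open.
Joint ranges: [-2.77, 2.77], [-0.9, 2.22], [0.21, 2.48], [-1.53, 4.67], [0.24, 2.81], [-2.84, 2.84]. Speed limits (rad/s): [2.79, 2.79, 3.14, 3.14, 3.14, 3.14].

### API

Orientations are given as [roll, pitch, yaw] about the fixed x, y, z axes, in that order (R = Rz(yaw) Ry(pitch) Rx(roll)).
In Python, from cell import robot gives the robot as it stands. Calls block until the motion is done:
- robot.movep(position, orientation): joint-space move of the TCP to a pose.
- robot.servo_line(position, attitude=None, rate=0.15): straight line of the TCP; attitude=None keeps the orientation; rate is the mean speed in m/s.
- robot.movej(angles): joint-space move.
- robot.move_gripper(opening, grasp_force=None): finger opening in m; grasp_force is the grip in N (None keeps the last); returns when the fingers have stopped.
- robot.sleep(seconds).
- robot.solve_ik(position, orientation): joint angles nearest the present ones, or None.
- robot.get_obs(): the state.
- robot.capture(name): name is "scene" or "side" or "wrist"; returns a dict with "pixels" (480x640x3 uint8, red, green, blue), "mtx" (3x3 intrinsics, pixels), "rvec" (rotation vector, rad) and "tvec" (3), from world to camera coordinates, as OpenCV has them. Camera axes: x right, y down, z forward; pixel columns grow to the right and rows downward; lengths in m; the calibration is good to about 2 mm. The wrist camera is an equidistant fisheye: a pixel r from the principal point sees the ray r / f radians off the axis. A picture is of the moment at which its call begins. There is no depth.
A pose or a line that the arm cannot do raises robot.MotionError and nothing moves.
- robot.finish_job(): hands the job in; it is judged then, once.
The state is a dict: "time": time; "joint_positions": joint angles; "joint_velocities": joint speeds; "effort": joint torques, N m; "eef_pos": TCP position; "ee_rot": TCP orientation; "force": force on the tool from outside, world axes, zero at the start; "moment": the same for the moment, N m; "opening": finger opening in m; "grip_force": force on a finger pad.
Only numpy, scipy, OpenCV 4.12 (cv2) and the standard library are available. Lean on these libraries where they do the work, as an engineer would, in place of code of your own. Each camera call takes 0.05 s, during which the arm holds its last target. There are 200 camera calls.

## Working session

There is one attempt and no reset: what is moved stays moved. The work goes in short steps, each a Python script; the robot and the scene stay as the last script left them, time stands still between calls to the robot, and variables do not carry over. Pictures are saved under pics/ and viewed, at most 14 in all, crops included, and the job is handed in when it is done.

```bash
mkdir -p pics; ls
python3 - <<'E'
from cell import robot
import cv2
for n in ("scene","side","wrist"):
    c=robot.capture(n); cv2.imwrite(f"pics/{n}0.png",c["pixels"][:,:,::-1])
    R=cv2.Rodrigues(c["rvec"])[0]; print(n,c["mtx"].tolist(),(-R.T@c["tvec"].ravel()).round(3),R[2].round(3))
print(robot.get_obs())
E
```

```text
pics
scene [[570.2208519969406, 0.0, 321.4692064758506], [0.0, 570.2208519969406, 238.65899181886738], [0.0, 0.0, 1.0]] [-0.056 -0.7    0.744] [ 0.574  0.542 -0.614]
side [[590.1591819752947, 0.0, 327.8343774237752], [0.0, 590.1591819752947, 238.76612292722123], [0.0, 0.0, 1.0]] [ 0.568 -1.024  0.7  ] [ 0.019  0.841 -0.541]
wrist [[371.64829954431775, 0.0, 315.1451329828872], [0.0, 371.64829954431775, 235.69264535940678], [0.0, 0.0, 1.0]] [0.183 0.655 0.374] [ 0.298 -0.127 -0.946]
{'time': 0.15, 'joint_positions': array([ 1.02699818e+00,  2.86996010e-01,  1.57783704e+00, -7.77073592e-06,
        1.27861507e+00, -1.50016876e-01]), 'joint_velocities': array([-0.00077622, -0.00272951, -0.00533727, -0.00087628, -0.00246942,
       -0.00141505]), 'effort': array([ 8.07284450e-04, -4.06606042e+01, -2.93141913e+01, -1.36636017e-04,
        3.97766140e-03,  1.95293740e-05]), 'eef_pos': array([0.25870255, 0.6229011 , 0.23024437]), 'ee_rot': array([-3.13975692e+00, -2.69953737e-04,  2.74781338e+00]), 'force': array([-0.69895386,  1.08931661, -0.1831392 ]), 'moment': array([ 0.05125649, -0.03593883, -0.03215658]), 'grip_force': 0.0, 'opening': 0.08562324606848111}
```

View pics/scene0.png

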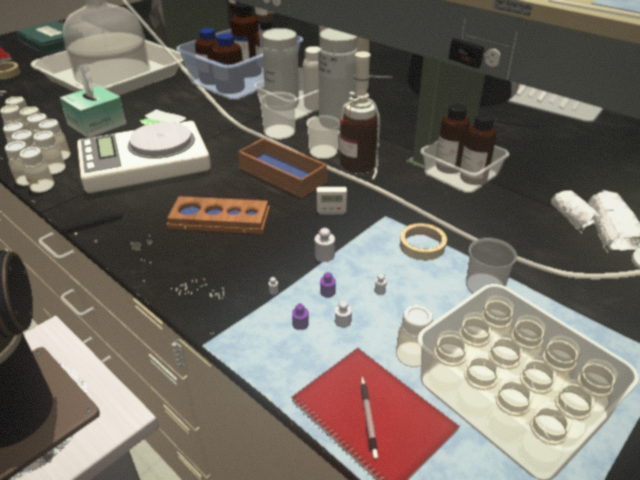

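View pics/side0.png

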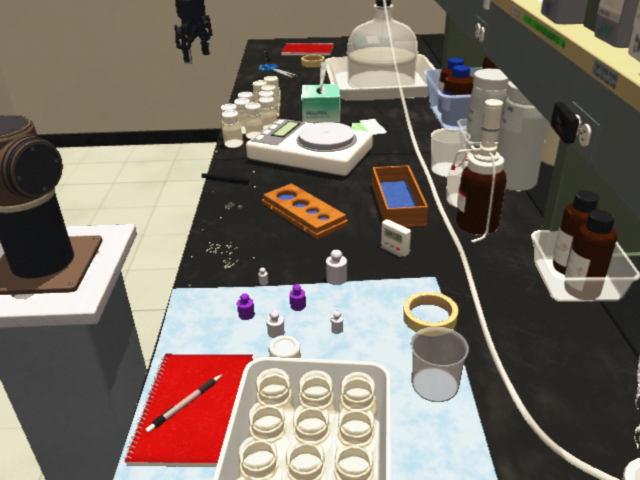

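Scene view: four steel weights, at (324,245) large, (343,313) second, (381,283) third and (273,285) smallest. The two purple ones at (328,284) and (300,316) are the excluded look-alikes. The case is at (218,214), the bottle at (414,335) and the timer at (332,200). I'll enlarge both views to confirm.

Run:
```python
import cv2
a=cv2.imread("pics/scene0.png"); b=cv2.imread("pics/side0.png")
def crop(im,x,y,w,h,s,n): cv2.imwrite(n,cv2.resize(im[y:y+h,x:x+w],None,fx=s,fy=s,interpolation=cv2.INTER_CUBIC))
crop(a,255,220,140,110,5.5,"pics/a1.png")
crop(b,225,175,130,110,5,"pics/b1.png"); crop(b,225,240,130,100,6,"pics/b2.png")
crop(a,160,185,120,55,6.5,"pics/a2.png")
```

```text
(no output)
```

View pics/a1.png

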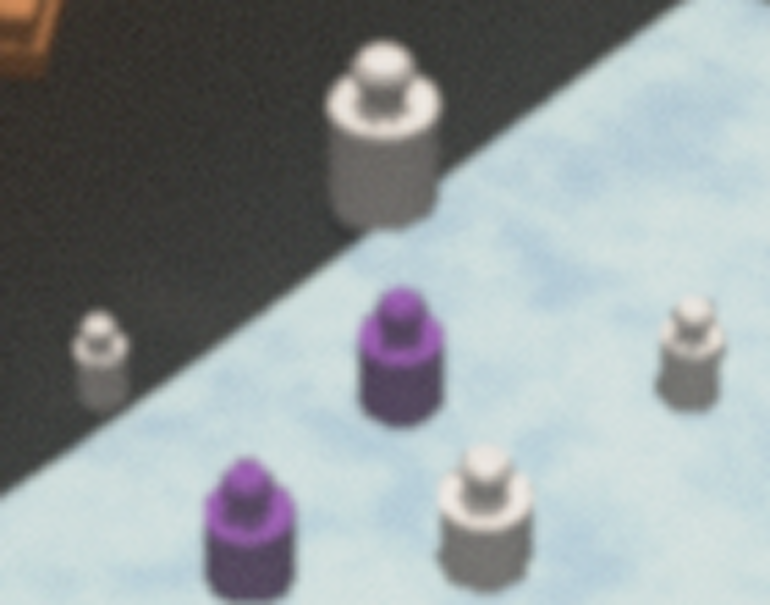

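View pics/b2.png

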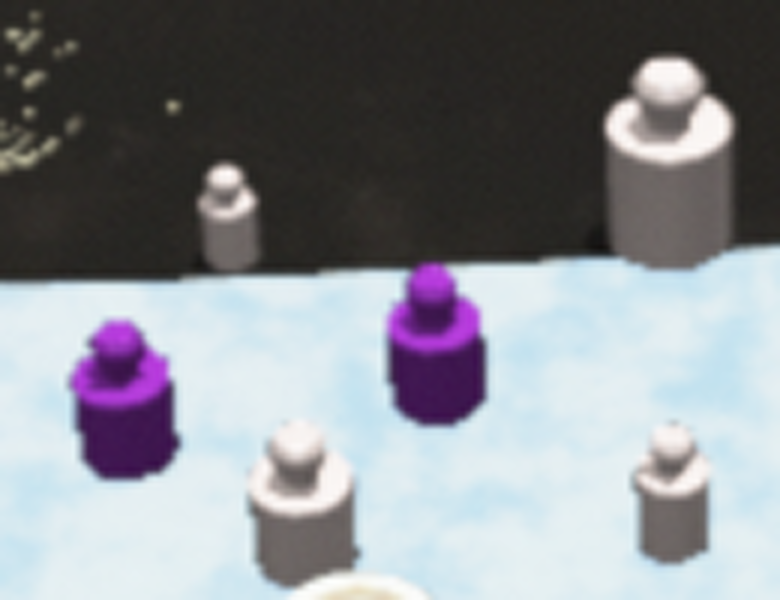

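View pics/a2.png

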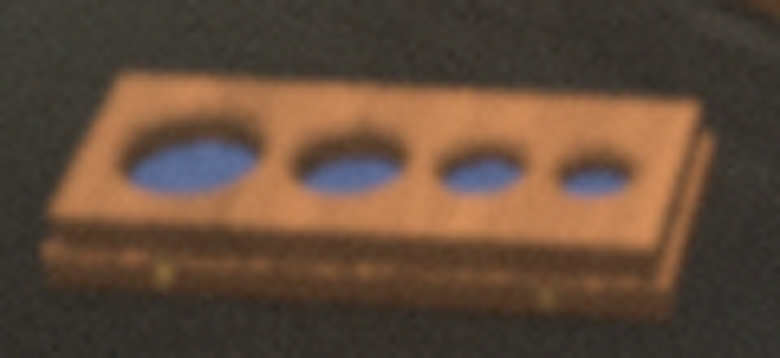

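View pics/b1.png

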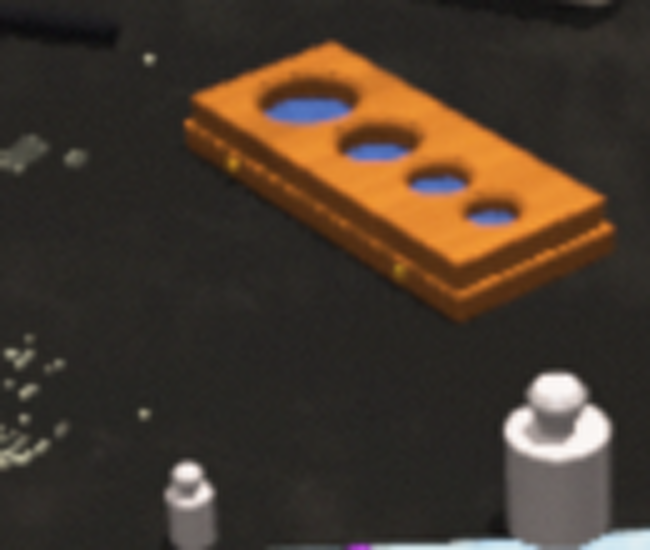

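All six stand upright; the four steel ones match their relative sizes (500 > 200 > 100 > 50), and the purple pair are distractors. The wells run from wide at left (scene crop 193,155) to narrow at right (596,173). Now to triangulate.

```bash
cat > h.py <<'E'
from cell import robot
import cv2, numpy as np
def ray(c,uv,fish=False):
    K=np.array(c["mtx"]); R=cv2.Rodrigues(np.array(c["rvec"]))[0]; o=-R.T@np.array(c["tvec"]).ravel()
    p=np.array([(uv[0]-K[0,2])/K[0,0],(uv[1]-K[1,2])/K[1,1]])
    if fish:
        t=np.linalg.norm(p); d=np.array([*(p/max(t,1e-9)*np.sin(t)),np.cos(t)])
    else: d=np.array([*p,1.])
    return o,R.T@(d/np.linalg.norm(d))
def plane(c,uv,z,fish=False):
    o,d=ray(c,uv,fish); return (o+d*(z-o[2])/d[2])[:2]
def tri(rs):
    A=[np.eye(3)-np.outer(d,d) for o,d in rs]
    return np.linalg.solve(sum(A),sum(a@o for a,(o,d) in zip(A,rs)))
def save(c,n,box=None,s=1):
    im=c["pixels"][:,:,::-1]
    if box: x,y,w,h=box; im=im[y:y+h,x:x+w]
    cv2.imwrite(f"pics/{n}.png",cv2.resize(im,None,fx=s,fy=s,interpolation=cv2.INTER_CUBIC))
E
python3 - <<'E'
from h import *
a=robot.capture("scene"); b=robot.capture("side")
P={'w500':((324.6,231.8),(336.2,254),.059),'w200':((343.5,305.1),(274.5,314.5),.0415),'w100':((380.6,277.3),(337,313.8),.0365),'w50':((272.8,279.6),(262.5,270.3),.030)}
A=[(193,155),(351,164),(482,169),(596,173)];B=[(309,101),(380,143),(439,178),(493,211)]
for n,p,q in zip((500,200,100,50),A,B): P[f'well{n}']=((p[0]/6.5+160,p[1]/6.5+185),(q[0]/5+225,q[1]/5+175),.028)
P['bottle']=((418,312),(285,346),.097); P['timer']=((332,188),(396,225),.06)
for k,(u,v,z) in P.items(): print(k,plane(a,u,z).round(4),plane(b,v,z).round(4),tri([ray(a,u),ray(b,v)]).round(4),z)
E
```

```text
w500 [ 0.6042 -0.086 ] [ 0.605  -0.0838] [ 0.6048 -0.0853  0.0592] 0.059
w200 [ 0.4883 -0.2382] [ 0.4909 -0.2361] [ 0.4904 -0.236   0.0401] 0.0415
w100 [ 0.5938 -0.2372] [ 0.5988 -0.2348] [ 0.5984 -0.2334  0.0333] 0.0365
w50 [ 0.4584 -0.089 ] [ 0.4609 -0.0879] [ 0.4605 -0.0865  0.0281] 0.03
well500 [0.4948 0.2167] [0.5012 0.2181] [0.5004 0.2261 0.0223] 0.028
well200 [0.5276 0.1731] [0.5352 0.1748] [0.5345 0.1834 0.0215] 0.028
well100 [0.5556 0.1383] [0.5621 0.1403] [0.5616 0.1467 0.0227] 0.028
well50 [0.58   0.1083] [0.5858 0.1092] [0.5855 0.1155 0.023 ] 0.028
bottle [ 0.5136 -0.3716] [ 0.5158 -0.3753] [ 0.5158 -0.3706  0.0936] 0.097
timer [0.7314 0.0096] [0.7336 0.0129] [0.7331 0.0114 0.0597] 0.06
```

Triangulated heights agree with the known ones to about 2–5 mm. Next, a closer look with the wrist camera over the weights, then over the case.

Run:
```python
from h import *
import pickle
pi=np.pi; psi=np.deg2rad(128.4)
out={}
for n,p in (("case",(0.545,0.165,0.23)),("wts",(0.53,-0.16,0.25))):
    robot.movep(p,[pi,0,psi]); robot.sleep(.3)
    c=robot.capture("wrist"); out[n]=c; save(c,n,None,1.25); 
    o=robot.get_obs(); print(o["time"],o["eef_pos"],o["ee_rot"],o["joint_positions"].round(2),o["force"])
pickle.dump(out,open("w.pkl","wb"))
```

```text
2.55 [0.54493054 0.16536903 0.22998164] [-3.14156248e+00  8.26194931e-06  2.24167384e+00] [ 0.12  0.06  1.84 -0.    1.24 -0.55] [ 0.02080531 -0.43069814 -1.39997733]
4.1333 [ 0.53018605 -0.1593244   0.24995314] [-3.14159031e+00 -8.38244171e-05  2.24216778e+00] [-0.48  0.    1.86  0.    1.28 -1.15] [ 0.64593649  0.08120903 -0.63506808]
```

View pics/case.png

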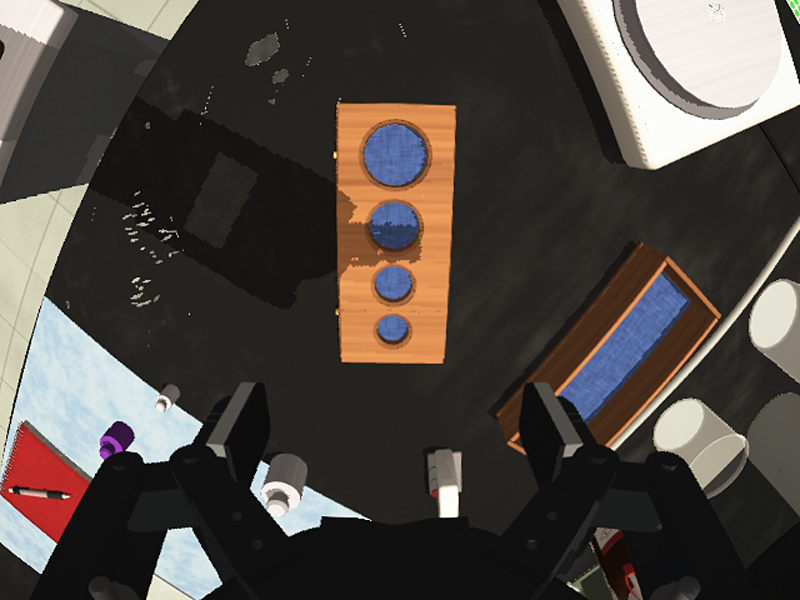

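View pics/wts.png

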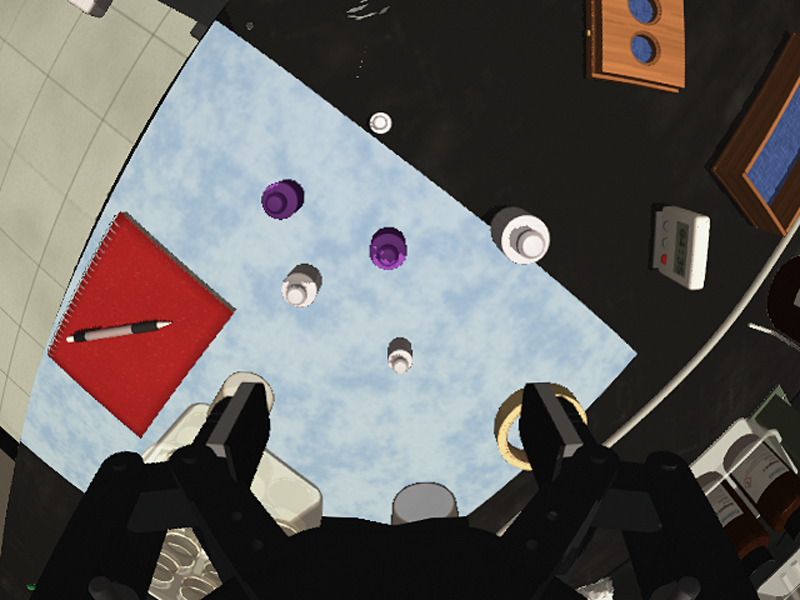

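Case view (1.25x): mouths centred at (397,154), (395,225), (395,284), (394,330). Weights view: knobs at 500 (533,243), 200 (296,294), 100 (400,366), 50 (380,123); purple at (275,201) and (386,254). The smallest stands nearly under the camera.

```bash
python3 - <<'E'
from h import *
import pickle
o=pickle.load(open("w.pkl","rb"))
for n,(u,v) in zip((500,200,100,50),[(397,154),(395.5,225.5),(395,284.5),(393.5,330)]): print("well",n,plane(o["case"],(u/1.25,v/1.25),.028,True).round(4))
for n,u,v,z in ((500,533,243,.062),(200,296,294,.044),(100,400,366,.0385),(50,380,123,.032),("purA",275,201,.042),("purB",386,254,.042),("timer",685,222,.06),("bottle",247,392,.097)): print(n,plane(o["wts"],(u/1.25,v/1.25),z,True).round(4))
E
python3 - <<'E'
import cv2
from h import *
import pickle
o=pickle.load(open("w.pkl","rb")); im=o["wts"]["pixels"][:,:,::-1]
t=[cv2.resize(im[y:y+60,x:x+60],None,fx=6.5,fy=5,interpolation=cv2.INTER_CUBIC) for x,y in ((390,160),(210,200),(290,260),(275,70))]
cv2.imwrite("pics/tiles.png",cv2.vconcat([cv2.hconcat(t[:2]),cv2.hconcat(t[2:])]))
E
```

```text
well 500 [0.5019 0.2249]
well 200 [0.5346 0.182 ]
well 100 [0.5634 0.1452]
well 50 [0.5865 0.1142]
500 [ 0.6066 -0.0856]
200 [ 0.4919 -0.2364]
100 [ 0.5998 -0.2367]
50 [ 0.4624 -0.0892]
purA [ 0.4347 -0.1854]
purB [ 0.5289 -0.1658]
timer [0.7009 0.0178]
bottle [ 0.5037 -0.3054]
```

View pics/tiles.png

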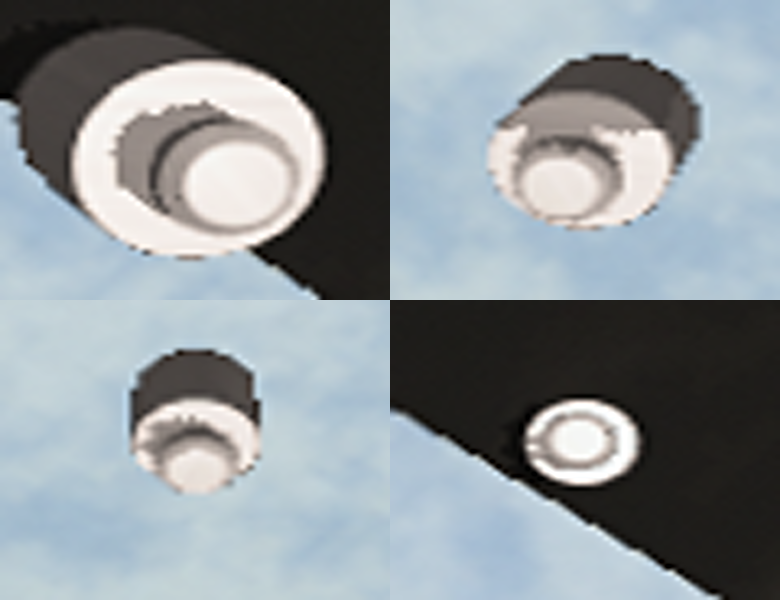

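The tiles show the four steel weights with clean body-top discs, which make better references. I'll use their centres and pick the first weight.

```bash
cat >> h.py <<'E'
pi=np.pi
def pick(xy,psi,h,opn,force=40):
    robot.move_gripper(opn)
    robot.movep([*xy,h+.09],[pi,0,psi]); robot.servo_line([*xy,h],rate=.12)
    robot.move_gripper(0.0,force); robot.sleep(.1)
    o=robot.get_obs(); print("grip",o["opening"],o["grip_force"],o["eef_pos"].round(4),o["time"])
    robot.servo_line([*xy,.14],rate=.2)
E
python3 - <<'E'
from h import *
import pickle
o=pickle.load(open("w.pkl","rb"))
for n,u,v,z in ((500,420.5,191.6,.046),(200,239.4,232,.031),(100,320.2,289.4,.0285),(50,304.6,98.4,.0235)): print(n,plane(o["wts"],(u,v),z,True).round(4))
E
```

```text
500 [ 0.6061 -0.087 ]
200 [ 0.4925 -0.237 ]
100 [ 0.6007 -0.2372]
50 [ 0.4624 -0.0887]
```

```bash
cat >> h.py <<'E'
PSI=np.deg2rad(128.4)
def place(xy,zf,h,opn,psi=PSI):
    robot.movep([*xy,.14],[pi,0,psi]); robot.sleep(.15)
    z0=zf+h
    robot.servo_line([*xy,z0+.006],rate=.1); robot.sleep(.2)
    f0=robot.get_obs()["force"]; z=z0+.006
    while z>z0-.003:
        z-=.001; robot.servo_line([*xy,z],rate=.02)
        f=robot.get_obs()["force"]-f0
        if f[2]>2 or np.hypot(f[0],f[1])>5: break
    o=robot.get_obs(); print("down z-z0",round(z-z0,4),f.round(2),o["opening"],o["eef_pos"].round(4),o["time"])
def release(opn):
    robot.move_gripper(opn); p=robot.get_obs()["eef_pos"]
    robot.servo_line([p[0],p[1],p[2]+.09],rate=.12)
E
python3 - <<'E'
from h import *
pick((.6063,-.0865),PSI,.018,.062,50)
place((.5019,.2249),.016,.018,.06)
save(robot.capture("wrist"),"p500",None,1)
E
```

```text
grip 0.03702048694423928 51.03843569755554 [ 0.607  -0.0871  0.0196] 6.575
down z-z0 -0.001 [-1.22 -0.    4.98] 0.037499177986998054 [0.502  0.225  0.0336] 11.825
```

View pics/p500.png

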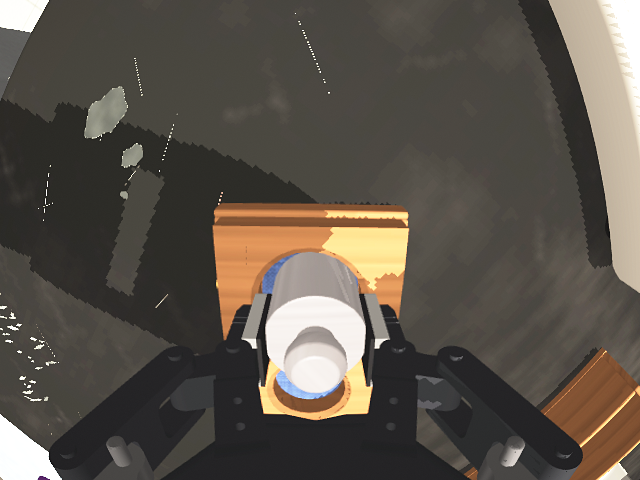

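Picture: the 500 g weight is inside the widest well, with felt visible to its upper left. Contact came within 1 mm of the expected felt height, carrying about 5 N, its own weight. Releasing it, then the 200.

Run:
```python
from h import *
release(.06)
save(robot.capture("wrist"),"p500b",(180,60,280,210),2.5)
pick((.4923,-.2368),np.deg2rad(100),.0145,.048,40)
place((.5346,.182),.016,.0145,.05)
save(robot.capture("wrist"),"p200",(180,120,280,300),1.5)
im=[cv2.resize(cv2.imread(f"pics/{n}.png"),(400,430)) for n in ("p500b","p200")]
cv2.imwrite("pics/m1.png",cv2.hconcat(im))
```

```text
grip 0.027674190218747553 39.85835909843445 [ 0.4931 -0.2375  0.0159] 16.45
down z-z0 -0.001 [-0.96 -0.8   2.41] 0.027489753810607438 [0.5348 0.182  0.0299] 22.0583
```

View pics/m1.png

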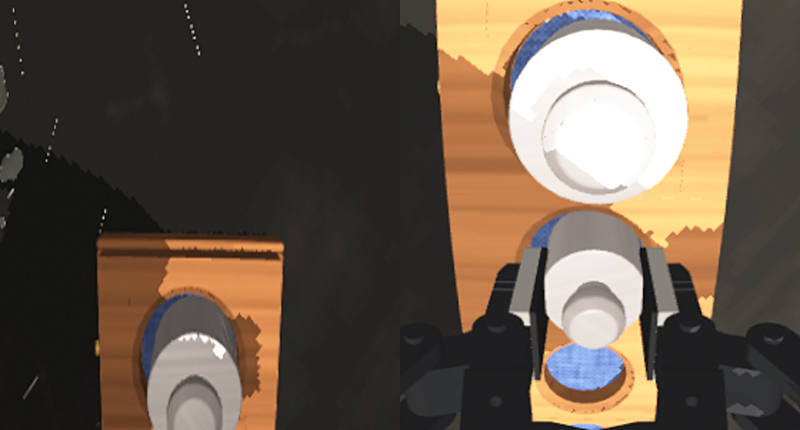

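The 500 stands upright in its well, a little right of centre, and the 200 is down on the felt. I'll shift the next two placings 1.5 mm left.

Run:
```python
from h import *
release(.048)
save(robot.capture("wrist"),"p200b",(180,60,280,210),2.5)
pick((.6003,-.237),PSI,.0112,.042,35)
place((.5622,.1443),.020,.0112,.04)
save(robot.capture("wrist"),"p100",(180,120,280,300),1.5)
im=[cv2.resize(cv2.imread(f"pics/{n}.png"),(400,430)) for n in ("p200b","p100")]
cv2.imwrite("pics/m2.png",cv2.hconcat(im))
```

```text
grip 0.01895847884632023 34.44949507713318 [ 0.6012 -0.2376  0.0127] 26.5167
down z-z0 -0.001 [-2.14 -2.12  3.47] 0.01917041969028906 [0.5624 0.1443 0.0307] 32.0083
```

View pics/m2.png

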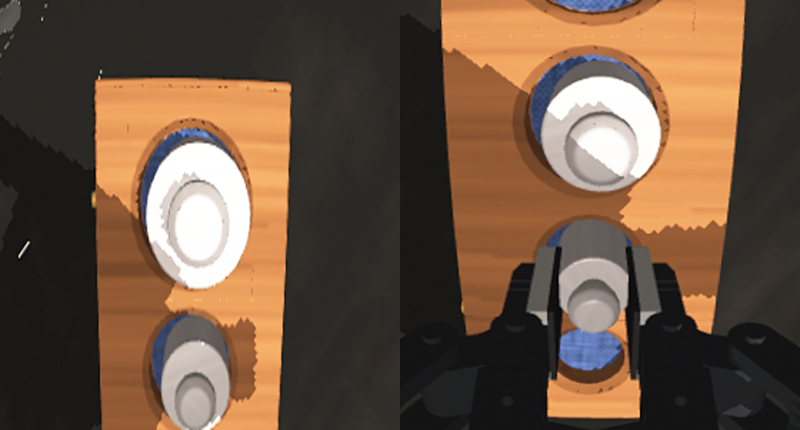

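The 200 is upright in its well and the 100 is down on the felt, roughly centred. Releasing it, then the 50.

Run:
```python
from h import *
release(.042)
pick((.4621,-.0889),PSI,.0112,.036,30)
place((.5853,.1133),.020,.0112,.036)
release(.036)
p=robot.get_obs()["eef_pos"]
robot.movep([.50,.165,.25],[pi,0,PSI]); robot.sleep(.2)
save(robot.capture("wrist"),"fin",(200,60,260,260),2.2); s=robot.capture("scene"); save(s,"finS",(150,170,130,80),6)
o=robot.get_obs();print(o["time"],o["force"])
```

```text
grip 0.01380365982148008 29.45511281490326 [ 0.463  -0.0892  0.0122] 35.8667
down z-z0 -0.002 [-2.74  0.63  6.26] 0.013976411160599327 [0.5856 0.1133 0.0303] 41.125
43.3667 [ 0.25830124  0.41152767 -0.25342302]
```

View pics/fin.png

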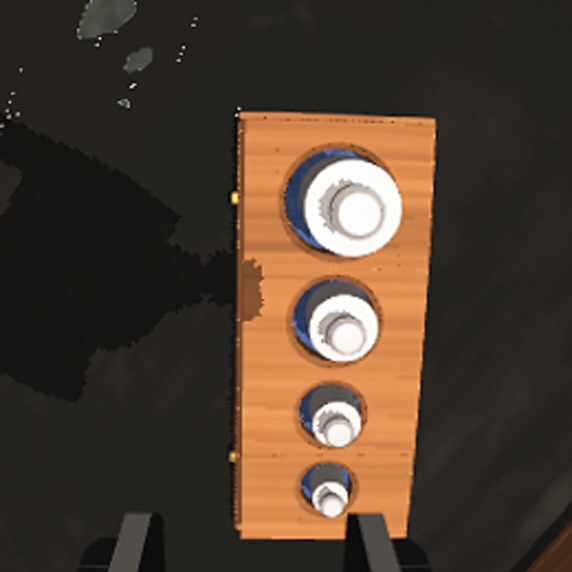

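View pics/finS.png

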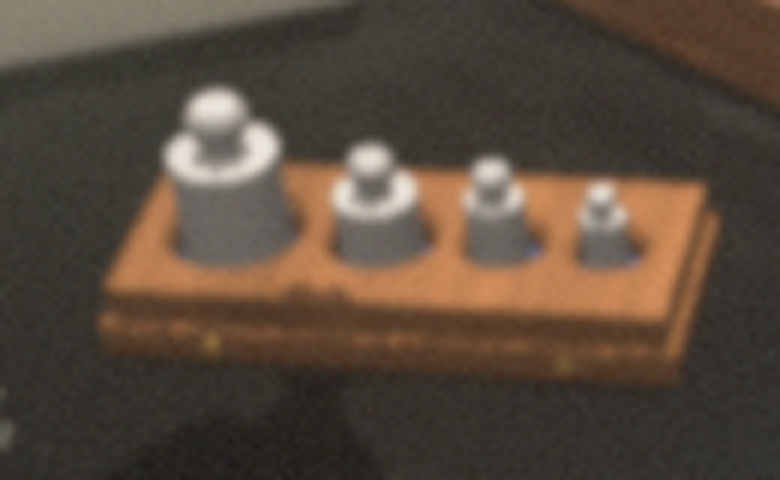

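All four stand upright in descending order in their wells, with felt visible around them. I'll check numerically that the bystanders and look-alikes haven't moved, then hand in.

Run:
```python
from h import *
a=cv2.imread("pics/scene0.png")[:,:,::-1].astype(float); s=robot.capture("scene")
d=np.abs(a-s["pixels"]).mean(2)
for n,(x,y,w,h) in dict(bottle=(395,303,40,65),timer=(314,184,36,34),purA=(290,302,20,28),purB=(318,270,20,28),ref=(480,350,60,60)).items(): print(n,d[y:y+h,x:x+w].mean().round(1),d[y:y+h,x:x+w].max())
zs=[(217,110,.075),(222,152,.062),(370,158,.0605),(374,192,.047),(490,172,.0575),(493,198,.0485),(601,194,.052),(603,214,.0435)]
for x,y,z in zs: print(plane(s,(x/6+150,y/6+170),z-.0).round(4))
robot.finish_job()
```

```text
bottle 2.6 22.0
timer 2.0 9.333333333333334
purA 2.0 7.0
purB 1.9 8.333333333333334
ref 1.6 8.333333333333334
[0.5004 0.2254]
[0.4956 0.2192]
[0.5306 0.1786]
[0.5293 0.1773]
[0.5567 0.1434]
[0.5546 0.1407]
[0.5795 0.1097]
[0.5793 0.1095]
the job is handed in; nothing more can be done
```

The four steel weights are back in their wells in order of size, largest to smallest; the last pictures show them upright, the bottle and timer haven't visibly moved, and the job is handed in after about 43 s of robot time (the verdict wasn't shown to me).

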